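# Lock a fresh filter cartridge into the desk fume extractor

## Robot

A 6-joint arm with a two-finger parallel gripper is mounted at the origin on the work surface. World frame = base frame: x ahead of the robot, y to its left, z up, the work surface at z = 0. Lengths are in m, angles in rad, forces in N, time in s.
With the tool pointing down it reaches from about 0.35 to 0.95 m from the base axis. Payload 17.4 kg.
Tool frame: the origin (TCP) lies between the finger pads; the fingertips stand 17 mm ahead of it and the grasp point (between the pads) lies 2 mm behind it; z points along the fingers, x is the direction in which the jaws open and shut, and the axes are right-handed (so a half turn about z gives the same grasp; the last joint's range is limited). The gripper opens to 93 mm and grips with 3 to 60 N. Pads are 15 mm wide; open, the fingers measure 128 mm over their backs; the gripper's body (75 mm by 188 mm) begins 65 mm behind the grasp point.
Start: joints at [-1.318, 0.116, 1.442, -0, 1.584, -0.038], TCP at [0.194, -0.647, 0.236] pointing down, gripper open.
Joint ranges: [-2.83, 2.83], [-0.83, 2.19], [0.07, 2.5], [-1.14, 4.28], [0.01, 3], [-2.97, 2.97]. Speed limits (rad/s): [1.89, 1.89, 2.22, 3.14, 3.14, 3.14].

## Interface

Orientations are given as a unit quaternion [w, x, y, z].
In Python, from plant import telemetry, imaging, r gives the robot as it stands.
- The arm moves only by the shell command python3 -m crank 'ROWS' [FORCE]. ROWS is a JSON object of lists of equal length, an entry for each row: "dp": the shift along the world's x, y, z in cm, a list of three; "angular": the turn, a rotation vector about the world's x, y, z in degrees, a list of three; "jaw": the closure, from 0 (fully open) to 1 (shut). In form: {"dp": [[x, y, z], ...], "angular": [[ax, ay, az], ...], "jaw": [jaw, ...]}. A call has 1 to 5 rows; each row is the pose to reach, as a shift and turn from the pose commanded when the call began; what a row does not reach only later rows make up. A row lasts 1/12 s, in which the tool goes at most 41.7 mm and 7.16 degrees, less where a joint would pass 70% of its speed; a pose out of reach is approached as far as the arm can. A call with a gripper value outside its range is refused whole. The fingers move at their own pace and stop on an object; FORCE is the grip in N (left out, the last holds). Time passes only in rows, so rows that repeat a pose let the fingers close. It gives the time, the measured TCP pose, the force and the opening at its end, in the units of the state.
- telemetry.observe(): the state, without advancing time (a new reading comes with each control period).
- imaging.grab_frame(name): name is "scene" or "top" or "wrist"; returns a dict with "color" (400x640x3 uint8, red, green, blue), "range_z" (400x640 float32, m along the optical axis (not along the pixel's ray), 0 where there is no reading), "fx", "fy", "cx", "cy" (pixels), "k1" (the pictures are not rectified: a ray, as slopes to the right and down, at radius r is drawn at 1 + k1 r^2 times it, then the intrinsics apply), "extrinsics" (4x4, takes a point from camera to world coordinates); the wrist camera has in their place "tool_from_camera" (4x4, takes a point from camera to tool coordinates, whose origin is the TCP and whose axes are the tool frame's). Camera axes: x right, y down, z forward; pixel columns grow to the right and rows downward; lengths in m; the calibration is good to about 2 mm. A picture is of the moment at which its call begins: read the wrist's pose just before it.
- r.sign_off(): hands the job in, once; it reports no verdict.
The state is a dict: "time": time; "joints": joint angles; "joint_velocities": joint speeds; "joint_torque": joint torques, N m; "ee_pos": TCP position; "tcp_rot": TCP orientation; "force": force on the tool from outside, world axes, zero at the start; "moment": the same for the moment, N m; "gripper_width": finger opening in m.
Only numpy, scipy, OpenCV 4.12 (cv2) and the standard library are available. Lean on these libraries where they do the work, as an engineer would, in place of code of your own. Each camera call takes 0.05 s, during which the arm holds its last target.

## Task

Fit the fresh green filter cartridge to the grey marker-fume extractor: lower it into the round bayonet socket on top, gently feel for the angle at which its two lugs drop into the slots, then push it down against the spring and twist it about a quarter turn clockwise (seen from above) to its stop, and let go so that it springs up into its lock. Never force it or jam the extractor, and leave the spent grey cartridge, the mug, the ink jar and the tape roll where they are.

Things in the scene. Friction and masses are not known exactly. Their poses are not given: they have to be found in the camera images.
- fresh_mid (a point): Centre of the fresh cartridge, 45 mm above its underside. It stands upright and loose on the desk, 90 mm tall, 0.15 to 0.3 kg. White round neck 54 mm across, 40 mm tall, bottom edge bevelled; on it a green disc 66 mm across (40 to 52 mm above the underside) with a green fin on top. x runs along the fin, z up its axis; a half turn makes no difference.
- fresh_fin (a point): Centre of the fresh cartridge's green grip fin, 71 mm above the underside: an upright plate on top, 56 mm long (along x), 16 mm thick (along y), 38 mm tall. The place to grip it from above.
- fresh_lug (a point): Centre of the +x lug of the two green lugs that stand out from the fresh cartridge's neck at +x and -x, in line with the fin: each 12 mm wide, reaching 40 mm from the axis, 22 to 28 mm above the underside, seen just outside the disc from above.
- fresh: The fresh cartridge again: origin at the centre of its underside, x along fin and lugs, z up.
- spent_mid (a point): The spent cartridge's centre, 45 mm above its underside: the same shape, with grey disc, fin and lugs; it stands loose on the desk and is to stay there.
- extractor: Fume extractor: fixed grey box 180 x 180 x 90 mm, origin under its centre, x away from its front grille, z up. On top a collar 104 mm across, 18 mm high: white rim, black lip with a 60 mm round hole and two opposite entry slots. The slots lie near +x and -x of the box, but the collar sits turned up to 28 degrees either way; this angle is not reported, find it by feel.
- socket (a point): Centre of the hole at the collar's top face, 108 mm above the desk; axes as the box. Lugs resting on the lip: cartridge underside 22 mm below this point. Lugs over the slots (9 degrees of play either way): it goes down further, to 39 mm below at most. Lip, bottom and stop are rigid; keep any push under 25 N, for over 55 N between cartridge and extractor (1.5 N m against the stop) breaks it.
- shaft (a point): Centre, on the socket's axis, of the orange spring plate's top when free, 27 mm below the collar's top. The cartridge's underside meets it there; it pushes up with 4.5 N, rising to 10 N at its hard bottom 12 mm lower. An unlocked cartridge is lifted back to here.
- spring_plate (a joint): How far the spring plate is pressed down, m: 0 free, 0.012 hard bottom. Above 0.009 the lugs clear the lip and the cartridge turns clockwise (from above) 85 degrees from mid-slot to a rigid stop; anticlockwise is blocked. In the last 6 degrees, when pressing ends, the lugs spring up into 4 mm notches: locked at 0.005. Stopped earlier, it stays at about 0.009, not locked.
- brush_mug: Blue ceramic mug, 76 mm across, 95 mm tall, origin under its centre; to be left alone.
- ink_bottle: Amber ink jar with black cap, 48 mm across, 85 mm tall, origin under its centre; to be left alone.
- tape_roll: Yellow tape roll lying flat, 90 mm across, 22 mm high; to be left alone.

How it is judged:
On the way, in this order (a step that is already met when the one before it is completed fails the run):
1. the fresh cartridge is lifted clear of the desk (height (world z) of fresh_mid above 0.12 m), for 0.1 s.
2. its lugs have dropped into the slots: upright in the socket, not yet turned (horizontal distance between fresh_mid and socket below 0.005 m and z of fresh_mid in the frame of socket below 0.021 m and angle between the x axis of fresh_mid and the x axis of socket, either way round below 0.7 rad), for 0.1 s.
At the end, for the whole second after the job is handed in: The fresh cartridge is released and at rest, locked in the socket: upright within 4.5 degrees, within 5 mm of the socket's axis, turned more than 46 degrees away from the box's x, and sprung up into its notches (its mid point 10.8 to 15.5 mm above the collar's top) (horizontal distance between fresh_mid and socket below 0.005 m and z of fresh_mid in the frame of socket between 0.0108 and 0.0155 m and angle between the x axis of fresh_mid and the x axis of socket, either way round above 0.8 rad and angle between fresh_mid's own z axis and vertical below 0.08 rad and linear speed of fresh below 0.02 m/s and contact force between the fingers and fresh below 0.1 N); the robot touches nothing.
It fails at once if the cartridge is forced on the extractor with more than 55 N (contact force between fresh and extractor above 55 N).
It fails at once if the spent cartridge is moved more than 15 mm (distance of spent_mid from where it was at the start of the episode above 0.015 m).
It fails at once if the mug, ink jar or tape roll is moved more than 20 mm (distance of any of brush_mug, ink_bottle, tape_roll from where it was at the start of the episode above 0.02 m).
It also fails if it takes over 72 s, if anything falls off the work surface, if the arm or the gripper's body presses on something with over 40 N, if the wrist force passes 120 N, or if a joint passes its speed limit or range.

## Working session

There is one attempt and no reset: what is moved stays moved. The work goes in short steps, Python scripts to look and compute and a shell command to move; the robot and the scene stay as the last step left them, time stands still between calls to the robot, and variables do not carry over. Pictures are saved under pics/ and viewed, and the job is handed in when it is done.

```bash
ls; mkdir -p pics
cat > h.py <<'E'
import numpy as np, cv2
from plant import telemetry, imaging, r
from scipy.spatial.transform import Rotation as R
def snap(n,f):
    s=telemetry.observe()
    d=imaging.grab_frame(n)
    cv2.imwrite('pics/'+f+'.png',d['color'][:,:,::-1])
    np.save('pics/'+f+'.npy',d['range_z'])
    if n=='wrist':
        q=s['tcp_rot'];T=np.eye(4);T[:3,:3]=R.from_quat([q[1],q[2],q[3],q[0]]).as_matrix();T[:3,3]=s['ee_pos']
        d['E']=T@np.array(d['tool_from_camera'])
    else: d['E']=np.array(d['extrinsics'])
    return s,d
def world(d):
    K=np.array([[d['fx'],0,d['cx']],[0,d['fy'],d['cy']],[0,0,1.]])
    h,w=d['range_z'].shape
    u,v=np.meshgrid(np.arange(w),np.arange(h))
    p=cv2.undistortPoints(np.stack([u,v],-1).reshape(-1,1,2).astype(np.float64),K,np.array([d['k1'],0,0,0,0.]))
    p=p.reshape(h,w,2);z=d['range_z'][...,None]
    P=np.concatenate([p*z,z],-1)
    W=P@d['E'][:3,:3].T+d['E'][:3,3]
    W[d['range_z']==0]=np.nan
    return W
E
python3 - <<'E'
from h import *
import pickle
s=telemetry.observe();print({k:np.round(v,3) for k,v in s.items()})
for n in ['scene','top','wrist']:
    s,d=snap(n,n+'0');pickle.dump(d,open('pics/'+n+'0.pkl','wb'))
    print(n,d['fx'],d['k1'],np.round(d['E'],3).tolist())
E
```

```text
pics
{'time': np.float64(0.0), 'joints': array([-1.318,  0.116,  1.442, -0.   ,  1.584, -0.038]), 'joint_velocities': array([-0.001, -0.   , -0.001, -0.001, -0.   ,  0.001]), 'joint_torque': array([-1.0000e-03, -7.2126e+01, -6.2262e+01,  7.8000e-02,  2.4000e-02,
       -0.0000e+00]), 'ee_pos': array([ 0.193, -0.646,  0.235]), 'tcp_rot': array([-0.   ,  0.802, -0.597, -0.   ]), 'force': array([-0.169, -0.068, -0.006]), 'moment': array([ 0.013,  0.012, -0.005]), 'gripper_width': np.float64(0.093)}
scene 514.3976195554686 0.04194331177969436 [[-0.848, 0.428, -0.312, 0.99], [0.529, 0.68, -0.507, 0.511], [-0.005, -0.595, -0.804, 1.036], [0.0, 0.0, 0.0, 1.0]]
top 407.4651176639219 -0.04430633320435224 [[0.016, -0.987, 0.162, 0.483], [-1.0, -0.02, -0.021, -0.09], [0.024, -0.162, -0.987, 0.945], [0.0, 0.0, 0.0, 1.0]]
wrist 280.2140958651559 -0.007292568085845144 [[0.286, -0.917, -0.278, 0.27], [-0.958, -0.274, -0.083, -0.624], [-0.0, 0.29, -0.957, 0.384], [0.0, 0.0, 0.0, 1.0]]
```

View pics/top0.png

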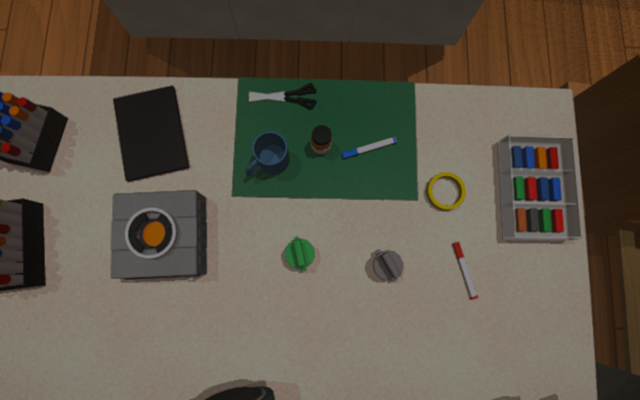

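View pics/scene0.png

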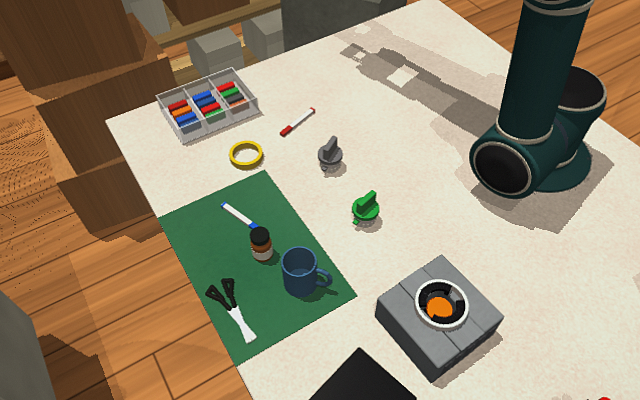

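The top view shows the fresh cartridge at (298,254), the spent one at (387,265), the collar at (152,234), the mug at (268,153) and the jar at (321,140).

Run:
```python
from h import *
import pickle
for n in ['top','scene']:
    d=pickle.load(open(f'pics/{n}0.pkl','rb'));W=world(d);c=d['color'].astype(int)
    hsv=cv2.cvtColor(d['color'],cv2.COLOR_RGB2HSV)
    g=(hsv[...,0]>45)&(hsv[...,0]<75)&(hsv[...,1]>150)&(hsv[...,2]>70)&(W[...,2]>0.005)&(W[...,2]<.12)
    P=W[g];print(n,'green',g.sum(),P.min(0),P.max(0))
    for lo,hi in [(.08,.1),(.045,.06)]:
        Q=P[(P[:,2]>lo)&(P[:,2]<hi)]
        if len(Q)>3:
            xy=Q[:,:2].astype(np.float32);m=cv2.minAreaRect(xy);print(lo,len(Q),Q.mean(0),m)
            _,_,vt=np.linalg.svd(xy-xy.mean(0),full_matrices=False);print('axis',np.degrees(np.arctan2(vt[0,1],vt[0,0])))
    # box top
    r_=(slice(180,290),slice(100,215)) if n=='top' else (slice(250,390),slice(370,510))
    Q=W[r_].reshape(-1,3);col=c[r_].reshape(-1,3);hh=hsv[r_].reshape(-1,3)
    t=Q[(abs(Q[:,2]-.09)<.006)];print('top',len(t),cv2.minAreaRect(t[:,:2].astype(np.float32)),t.mean(0))
    t=Q[(abs(Q[:,2]-.108)<.006)];print('collar',len(t),cv2.minEnclosingCircle(t[:,:2].astype(np.float32)),t.mean(0))
    im=cv2.resize(d['color'][r_][:,:,::-1],None,fx=5,fy=5,interpolation=cv2.INTER_CUBIC);cv2.imwrite(f'pics/{n}_ex.png',im[:600,:800])
```

```text
top green 782 [ 0.48259019 -0.65489459  0.01240417] [ 0.70532428 -0.03498175  0.09458012]
0.08 189 [ 0.51909328 -0.06443755  0.09019152] ((0.5185978412628174, -0.06460460275411606), (0.05503014475107193, 0.015370048582553864), 13.884352684020996)
axis -165.84598
0.045 286 [ 0.52036954 -0.06629724  0.05249978] ((0.5191341638565063, -0.06367671489715576), (0.05838654562830925, 0.058190904557704926), 46.29677963256836)
axis -75.05613
top 5407 ((0.5533604025840759, 0.24276788532733917), (0.1801181584596634, 0.1830182522535324), 4.250405311584473) [0.55081106 0.23918297 0.0904907 ]
collar 1200 ((0.5521813035011292, 0.24167954921722412), 0.053179435431957245) [0.55263763 0.2405573  0.10841137]
scene green 542 [ 0.48845422 -0.64381093  0.0050378 ] [0.94628834 0.09967698 0.09418062]
0.08 116 [ 0.51880793 -0.06264161  0.08981519] ((0.5162062644958496, -0.06324726343154907), (0.05674900487065315, 0.01563118025660515), 16.55260467529297)
axis 13.810074
0.045 260 [ 0.52166177 -0.05564329  0.05219904] ((0.5209190249443054, -0.06176276132464409), (0.055818792432546616, 0.06434232741594315), 28.29237174987793)
axis -45.467655
top 5570 ((0.5523316264152527, 0.24190035462379456), (0.18161752820014954, 0.18156157433986664), 3.7677512168884277) [0.55894671 0.24975268 0.0900117 ]
collar 1240 ((0.5519189834594727, 0.24124765396118164), 0.053074292838573456) [0.55358801 0.24327012 0.10809492]
```

```bash
python3 -c "
import cv2
im=cv2.imread('pics/scene0.png')[240:390,365:515];cv2.imwrite('pics/s_ex.png',cv2.resize(im,(600,600),interpolation=cv2.INTER_CUBIC))"
```

```text
(no output)
```

View pics/s_ex.png

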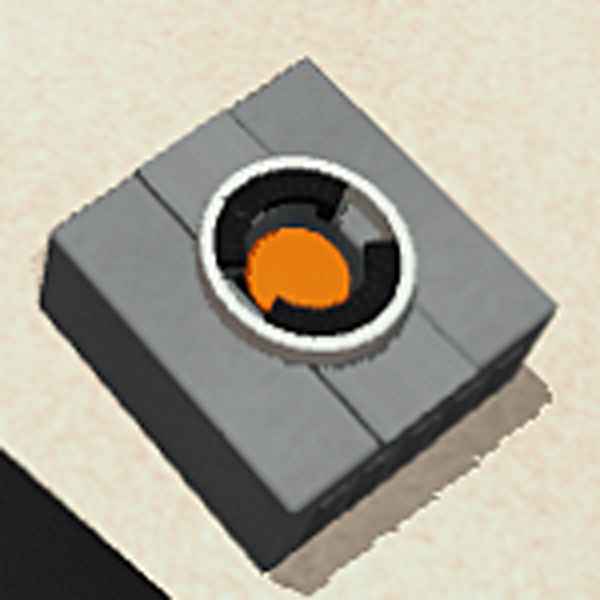

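View pics/top_ex.png

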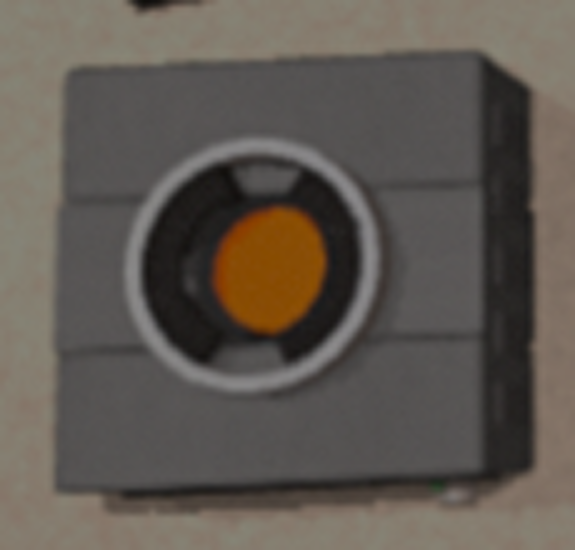

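View pics/wrist0.png

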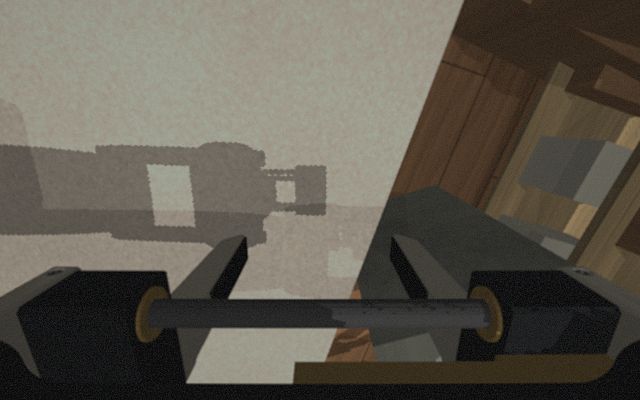

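The slots are visible as grey gaps in the black lip. In the top crop they are at (268,175) and (250,360). I'll measure their angle as a starting value and confirm it by feel.

Run:
```python
from h import *
import pickle
C=np.array([.552,.2414])
for n in ['top','scene']:
    d=pickle.load(open(f'pics/{n}0.pkl','rb'));W=world(d);hsv=cv2.cvtColor(d['color'],cv2.COLOR_RGB2HSV)
    r_=(slice(190,275),slice(115,190)) if n=='top' else (slice(260,350),slice(400,480))
    Q=W[r_].reshape(-1,3);V=hsv[r_].reshape(-1,3)
    D=Q[:,:2]-C;rad=np.hypot(*D.T);a=np.degrees(np.arctan2(D[:,1],D[:,0]))
    # rim circle: bright pixels
    b=(V[:,2]>120)&(abs(Q[:,2]-.108)<.006)&(rad>.035)
    A=np.c_[2*Q[b,:2],np.ones(b.sum())];x=np.linalg.lstsq(A,(Q[b,:2]**2).sum(1),rcond=None)[0];print(n,'rim',b.sum(),x[:2],np.sqrt(x[2]+x[0]**2+x[1]**2), Q[b,2].mean())
    m=(rad>.031)&(rad<.039)&(Q[:,2]<.1)
    for s in (0,180):
        aa=(a-s+180)%360-180;k=m&(abs(aa)<60);print(s,k.sum(),np.percentile(aa[k],[2,25,50,75,98]),Q[k,2].mean())
    # hist of lip z by angle
    k=(rad>.032)&(rad<.038)
    for lo in range(-180,180,10):
        j=k&(a>=lo)&(a<lo+10)
        print(lo,j.sum(),np.round(np.median(Q[j,2]),3) if j.any() else '',np.median(V[j,2]) if j.any() else '',end=' | ')
    print()
d=pickle.load(open('pics/top0.pkl','rb'));W=world(d)
for nm,(u,v) in dict(mug=(268,153),jar=(321,138),spent=(387,265),tape=(446,191)).items(): print(nm,W[v,u])
```

```text
top rim 294 [0.55306916 0.24192331] 0.049226843498171094 0.10877952131425134
0 65 [-7.63212806  6.15375149 16.35525497 23.23295412 39.10389933] 0.07963674341552635
180 69 [-58.69309725 -49.01869578 -18.01716221  -2.96928494  10.73374577] 0.07705219757245704
-180 9 0.09 83.0 | -170 2 0.092 65.5 | -160 8 0.109 31.0 | -150 7 0.108 29.0 | -140 10 0.109 29.5 | -130 9 0.109 30.0 | -120 7 0.107 31.0 | -110 9 0.109 29.0 | -100 8 0.108 31.0 | -90 9 0.109 30.0 | -80 9 0.108 31.0 | -70 9 0.108 33.0 | -60 7 0.109 32.0 | -50 9 0.109 31.0 | -40 9 0.11 30.0 | -30 5 0.108 29.0 | -20 1 0.106 49.0 | -10 7 0.089 79.0 | 0 9 0.09 81.0 | 10 18 0.087 68.5 | 20 21 0.095 32.0 | 30 15 0.108 30.0 | 40 9 0.109 31.0 | 50 10 0.109 30.5 | 60 17 0.081 33.0 | 70 24 0.09 35.0 | 80 21 0.091 38.0 | 90 20 0.091 38.5 | 100 15 0.107 32.0 | 110 22 0.079 36.0 | 120 19 0.07 35.0 | 130 12 0.108 31.0 | 140 10 0.108 30.5 | 150 16 0.097 31.5 | 160 9 0.091 75.0 | 170 9 0.091 81.0 | 
scene rim 494 [0.55219489 0.24135857] 0.04910524819001849 0.10812925107353799
0 36 [-25.75487418 -17.83709624  -6.38395653   4.39287251  16.90584658]
[... 288 characters left out ...]
13 0.108 26.0 | -90 12 0.108 25.5 | -80 12 0.108 24.5 | -70 8 0.108 36.5 | -60 10 0.108 25.0 | -50 8 0.108 24.5 | -40 8 0.107 27.0 | -30 14 0.106 25.0 | -20 7 0.09 126.0 | -10 9 0.091 126.0 | 0 6 0.091 140.5 | 10 5 0.091 140.0 | 20 9 0.109 27.0 | 30 10 0.108 26.0 | 40 12 0.108 26.5 | 50 9 0.108 25.0 | 60 7 0.109 26.0 | 70 10 0.108 25.5 | 80 9 0.108 25.0 | 90 10 0.109 24.5 | 100 8 0.11 28.0 | 110 9 0.109 29.0 | 120 10 0.107 26.5 | 130 7 0.11 26.0 | 140 9 0.108 25.0 | 150 18 0.071 55.0 | 160 22 0.074 54.0 | 170 16 0.086 111.5 | 
mug [0.75531928 0.01706756 0.00800764]
jar [ 0.76964819 -0.10664697  0.08507972]
spent [ 0.49571546 -0.24959964  0.08518428]
tape [ 0.67369922 -0.40878747  0.00116394]
```

Run:
```python
from h import *
import pickle
C=np.array([.5525,.2416])
for n in ['top','scene']:
    d=pickle.load(open(f'pics/{n}0.pkl','rb'))
    V0=d['color'].max(-1)
    dd=dict(d);dd['range_z']=np.ones_like(d['range_z']);W=world(dd)
    o=d['E'][:3,3];ray=W-o;P=o+ray*((.108-o[2])/ray[...,2])[...,None]
    D=P[...,:2]-C;rad=np.hypot(D[...,0],D[...,1]);a=np.degrees(np.arctan2(D[...,1],D[...,0]))
    k=(rad>.033)&(rad<.041)
    th=50
    for s in (0,180):
        aa=(a-s+180)%360-180
        j=k&(abs(aa)<60)&(V0>th);print(n,s,j.sum(),np.sort(aa[j])[[0,2,-3,-1]],aa[j].mean())
    for s in range(-180,180,6):
        j=k&(a>=s)&(a<s+6); print(s,np.median(V0[j]) if j.any() else '-',end=' ')
    print()
```

```text
top 0 45 [-23.02728822 -20.24667146  11.74307888  14.49196039] -4.396800782909341
top 180 46 [-16.8395304  -13.97500416  20.12989252  22.10310067] 2.82106588061923
-180 83.0 -174 83.0 -168 83.0 -162 58.0 -156 29.5 -150 28.5 -144 29.0 -138 28.0 -132 29.0 -126 29.0 -120 29.0 -114 29.0 -108 30.0 -102 31.0 -96 31.0 -90 30.5 -84 30.0 -78 30.5 -72 32.0 -66 33.0 -60 31.0 -54 29.0 -48 31.0 -42 30.0 -36 31.0 -30 29.5 -24 70.0 -18 85.0 -12 85.5 -6 85.0 0 85.0 6 72.0 12 40.5 18 21.0 24 30.0 30 29.0 36 29.0 42 31.0 48 29.0 54 29.5 60 31.0 66 30.0 72 31.0 78 29.5 84 31.5 90 31.5 96 30.0 102 31.5 108 32.0 114 32.0 120 31.5 126 30.0 132 30.0 138 30.0 144 30.0 150 28.0 156 26.0 162 55.0 168 73.5 174 81.0 
scene 0 34 [-16.05701148 -10.79646224  21.38840138  22.94702462] 7.696463464847346
scene 180 52 [-23.59280135 -20.92352291  18.9960221   20.64365419] -1.6764429711169424
-180 123.0 -174 122.0 -168 108.0 -162 43.0 -156 21.0 -150 27.0 -144 24.5 -138 24.0 -132 26.0 -126 24.0 -120 26.5 -114 24.5 -108 26.0 -102 27.0 -96 24.0 -90 24.5 -84 23.5 -78 24.0 -72 32.5 -66 28.0 -60 26.0 -54 25.0 -48 26.0 -42 28.0 -36 26.0 -30 26.0 -24 12.0 -18 49.0 -12 23.0 -6 33.0 0 116.0 6 233.0 12 235.0 18 120.0 24 24.0 30 26.5 36 24.0 42 27.5 48 25.0 54 24.5 60 26.0 66 24.0 72 26.5 78 24.0 84 25.5 90 24.5 96 25.0 102 26.0 108 27.5 114 27.0 120 28.0 126 23.0 132 27.0 138 24.0 144 25.0 150 18.5 156 119.0 162 144.0 168 124.0 174 121.0
```

Slot mid-angle is about −2° in the world frame, and the fin lies at about 14°. I'll grip with jaw yaw 104° (a turn of +177°), which leaves joint 6 enough range for the later twist.

```bash
python3 -m crank '{"dp":[[1.3,2.33,0],[2.6,4.66,0],[3.9,6.99,0],[5.2,9.32,0],[6.5,11.64,0]],"angular":[[0,0,7.08],[0,0,14.16],[0,0,21.2],[0,0,28.3],[0,0,35.4]],"jaw":[0,0,0,0,0]}' 20
python3 -m crank '{"dp":[[1.3,2.33,0],[2.6,4.66,0],[3.9,6.99,0],[5.2,9.32,0],[6.5,11.64,0]],"angular":[[0,0,7.08],[0,0,14.16],[0,0,21.2],[0,0,28.3],[0,0,35.4]],"jaw":[0,0,0,0,0]}'
python3 -m crank '{"dp":[[1.3,2.33,0],[2.6,4.66,0],[3.9,6.99,0],[5.2,9.32,0],[6.5,11.64,0]],"angular":[[0,0,7.08],[0,0,14.16],[0,0,21.2],[0,0,28.3],[0,0,35.4]],"jaw":[0,0,0,0,0]}'
python3 -m crank '{"dp":[[1.3,2.33,0],[2.6,4.66,0],[3.9,6.99,0],[5.2,9.32,0],[6.5,11.64,0]],"angular":[[0,0,7.08],[0,0,14.16],[0,0,21.2],[0,0,28.3],[0,0,35.4]],"jaw":[0,0,0,0,0]}'
python3 -m crank '{"dp":[[1.3,2.33,0],[2.6,4.66,0],[3.9,6.99,0],[5.2,9.32,0],[6.5,11.64,0]],"angular":[[0,0,7.08],[0,0,14.16],[0,0,21.2],[0,0,28.3],[0,0,35.4]],"jaw":[0,0,0,0,0]}'
python3 - <<'E'
from h import *
import pickle
s,d=snap('wrist','w1');pickle.dump(d,open('pics/w1.pkl','wb'))
print(s['time'],s['ee_pos'],s['tcp_rot'],s['joints'],s['force'])
W=world(d);hsv=cv2.cvtColor(d['color'],cv2.COLOR_RGB2HSV)
g=(hsv[...,0]>45)&(hsv[...,0]<75)&(hsv[...,1]>120)&(hsv[...,2]>50)
for lo,hi in [(.082,.1),(.045,.06)]:
    Q=W[g&(W[...,2]>lo)&(W[...,2]<hi)];print(len(Q),Q.mean(0),cv2.minAreaRect(Q[:,:2].astype(np.float32)))
E
```

```text
time: 0.57
ee_pos: [0.2589, -0.5291, 0.2353]
tcp_rot: [-0.0, 0.947, -0.322, -0.0]
force: [0.7, -1.0, -0.2]
gripper_width: 0.0929
time: 0.98
ee_pos: [0.3239, -0.4126, 0.2355]
tcp_rot: [-0.0, 1.0, -0.019, -0.0]
force: [0.1, -0.2, 0.2]
gripper_width: 0.0929
time: 1.4
ee_pos: [0.3889, -0.2962, 0.2356]
tcp_rot: [-0.0, 0.958, 0.286, 0.0]
force: [0.9, -1.0, -0.1]
gripper_width: 0.0934
time: 1.82
ee_pos: [0.4539, -0.1797, 0.2356]
tcp_rot: [-0.0, 0.826, 0.564, 0.0]
force: [0.9, 0.9, 0.5]
gripper_width: 0.0928
time: 2.23
ee_pos: [0.5189, -0.0633, 0.2355]
tcp_rot: [-0.0, 0.616, 0.788, -0.0]
force: [-0.9, -0.2, -0.3]
gripper_width: 0.093
2.2333 [ 0.5188857  -0.06332032  0.23552827] [-3.00213940e-05  6.15516355e-01  7.88124111e-01 -2.41935198e-05] [-1.70224442e-01 -2.19412600e-01  1.76444541e+00 -1.42271252e-05
  1.59663564e+00 -1.98573552e+00] [-0.85473546 -0.16159889 -0.28256295]
536 [ 0.51835297 -0.06590042  0.08982251] ((0.6442084312438965, -0.08745087683200836), (0.033413469791412354, 0.3093792498111725), 80.38821411132812)
1069 [ 0.51633114 -0.06168269  0.05208488] ((0.5179787278175354, -0.062302011996507645), (0.05688191577792168, 0.062397342175245285), 66.6260986328125)
```

View pics/w1.png

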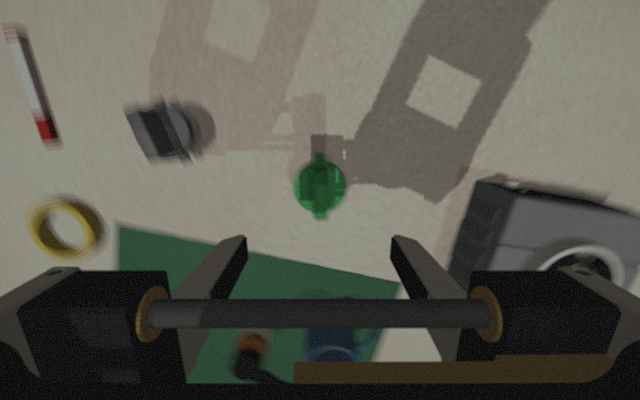

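The wrist view shows the green cartridge at (320,187), centred between the fingers with its fin aligned. I'll refine the fin position.

Run:
```python
from h import *
s,d=snap('wrist','w2')
print(s['time'],s['ee_pos'])
W=world(d);hsv=cv2.cvtColor(d['color'],cv2.COLOR_RGB2HSV)
g=(hsv[...,0]>45)&(hsv[...,0]<75)&(hsv[...,1]>120)&(hsv[...,2]>50)&(np.hypot(W[...,0]-.519,W[...,1]+.063)<.05)
for lo,hi in [(.084,.1),(.045,.06),(.02,.035)]:
    Q=W[g&(W[...,2]>lo)&(W[...,2]<hi)];print(len(Q),Q.mean(0),cv2.minAreaRect(Q[:,:2].astype(np.float32)),cv2.minEnclosingCircle(Q[:,:2].astype(np.float32)))
    _,_,v=np.linalg.svd(Q[:,:2]-Q[:,:2].mean(0));print(np.degrees(np.arctan2(v[0,1],v[0,0])))
```

```text
2.2833 [ 0.52035674 -0.06044287  0.23528699]
608 [ 0.5155862  -0.06603723  0.08967946] ((0.5162321925163269, -0.06599588692188263), (0.05283372849225998, 0.015571966767311096), 14.766603469848633) ((0.5159351825714111, -0.06550352275371552), 0.026775656268000603)
14.826332917845408
1189 [ 0.514523   -0.06660106  0.05203988] ((0.5153036117553711, -0.06589916348457336), (0.06037554144859314, 0.06216709315776825), 11.228804588317871) ((0.5162109136581421, -0.06575468927621841), 0.03157240152359009)
105.5050215214208
47 [ 0.48320388 -0.07408717  0.02829679] ((0.48287686705589294, -0.07446932047605515), (0.008590446785092354, 0.008900998160243034), 13.524120330810547) ((0.4827396869659424, -0.07389892637729645), 0.005877384915947914)
110.84525819816884
```

```bash
python3 -m crank '{"dp":[[0,0,-3],[0,0,-5],[0,0,-6],[0,0,-6],[0,0,-6]],"angular":[[0,0,0],[0,0,0],[0,0,0],[0,0,0],[0,0,0]],"jaw":[0,0,0,0,0]}'
python3 - <<'E'
from h import *
s,d=snap('wrist','w3')
print(s['time'],s['ee_pos'],s['tcp_rot'])
W=world(d);hsv=cv2.cvtColor(d['color'],cv2.COLOR_RGB2HSV)
g=(hsv[...,0]>45)&(hsv[...,0]<75)&(hsv[...,1]>120)&(hsv[...,2]>50)&(np.hypot(W[...,0]-.519,W[...,1]+.063)<.05)
for lo,hi in [(.086,.1),(.047,.06),(.02,.035)]:
    Q=W[g&(W[...,2]>lo)&(W[...,2]<hi)];print(len(Q),Q.mean(0),cv2.minAreaRect(Q[:,:2].astype(np.float32)),cv2.minEnclosingCircle(Q[:,:2].astype(np.float32)))
    _,_,v=np.linalg.svd(Q[:,:2]-Q[:,:2].mean(0));print(np.degrees(np.arctan2(v[0,1],v[0,0])))
E
```

```text
time: 2.75
ee_pos: [0.5184, -0.065, 0.1761]
tcp_rot: [-0.0, 0.618, 0.786, -0.0]
force: [-0.3, 0.7, -0.1]
gripper_width: 0.0926
2.75 [ 0.51840567 -0.06504044  0.17608463] [-9.84392332e-05  6.18440709e-01  7.85831453e-01 -8.15778960e-05]
879 [ 0.51561503 -0.06565164  0.0897097 ] ((0.5162380933761597, -0.06557697057723999), (0.0532660037279129, 0.01599831134080887), 14.116400718688965) ((0.5163284540176392, -0.06558368355035782), 0.027162665501236916)
14.94778423284098
1676 [ 0.51499999 -0.06620513  0.0520535 ] ((0.5158814191818237, -0.0659111887216568), (0.06181073188781738, 0.061495501548051834), 16.389461517333984) ((0.5167666673660278, -0.06585069000720978), 0.03200055658817291)
104.09312488555602
70 [ 0.48331026 -0.07367703  0.02793785] ((0.48350781202316284, -0.07353319227695465), (0.0087429229170084, 0.00853721983730793), 13.156855583190918) ((0.4835468530654907, -0.07354117929935455), 0.0060988133773207664)
-28.46092084084179
```

View pics/w3.png

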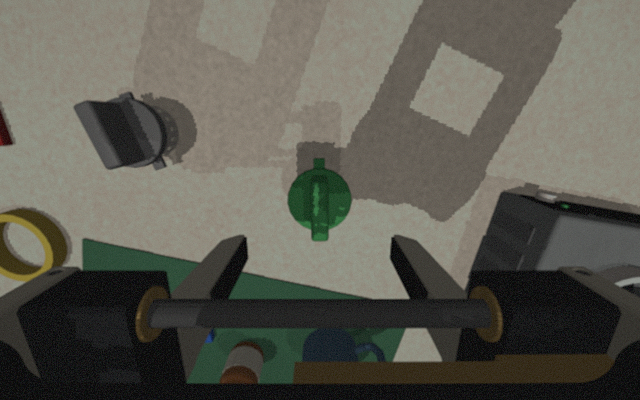

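The fin is seen at (320,207) in the wrist view, between the jaws. Now descending and gripping.

```bash
python3 -m crank '{"dp":[[-0.1,0,-3],[-0.1,0,-6],[-0.1,0,-8.5],[-0.1,0,-9.8],[-0.1,0,-10.2]],"angular":[[0,0,0],[0,0,0],[0,0,0],[0,0,0],[0,0,0]],"jaw":[0,0,0,0,0]}'
python3 -m crank '{"dp":[[0,0,0],[0,0,0],[0,0,0],[0,0,0],[0,0,0]],"angular":[[0,0,0],[0,0,0],[0,0,0],[0,0,0],[0,0,0]],"jaw":[0.5,0.8,1,1,1]}' 25
python3 -m crank '{"dp":[[0,0,0],[0,0,0],[0,0,0],[0,0,0],[0,0,0]],"angular":[[0,0,0],[0,0,0],[0,0,0],[0,0,0],[0,0,0]],"jaw":[1,1,1,1,1]}' 25
```

```text
time: 3.22
ee_pos: [0.5172, -0.0648, 0.0727]
tcp_rot: [-0.001, 0.618, 0.786, -0.0]
force: [-0.2, 0.0, 0.5]
gripper_width: 0.0929
time: 3.63
ee_pos: [0.518, -0.0648, 0.0747]
tcp_rot: [0.001, 0.618, 0.786, 0.0]
force: [-1.0, 0.3, 0.2]
gripper_width: 0.0643
time: 4.05
ee_pos: [0.5175, -0.0647, 0.0736]
tcp_rot: [-0.0, 0.618, 0.786, -0.0]
force: [0.1, -1.4, 0.6]
gripper_width: 0.0307
```

```bash
python3 -m crank '{"dp":[[0,0,0],[0,0,0],[0,0,0],[0,0,0],[0,0,0]],"angular":[[0,0,0],[0,0,0],[0,0,0],[0,0,0],[0,0,0]],"jaw":[1,1,1,1,1]}' 25
python3 -m crank '{"dp":[[0,0,1],[0,0,3],[0,0,6],[0,0,9],[0,0,12]],"angular":[[0,0,0],[0,0,0],[0,0,0],[0,0,0],[0,0,0]],"jaw":[1,1,1,1,1]}' 
python3 -m crank '{"dp":[[0,0,1],[0,0,1],[0,0,1],[0,0,1],[0,0,1]],"angular":[[0,0,0],[0,0,0],[0,0,0],[0,0,0],[0,0,0]],"jaw":[1,1,1,1,1]}'
python3 - <<'E'
from h import *
import pickle
for n in ['top','scene','wrist']:
    s,d=snap(n,n+'4');pickle.dump(d,open(f'pics/{n}4.pkl','wb'))
    print(s['time'],s['ee_pos'],s['gripper_width'],s['force'])
E
```

```text
time: 4.47
ee_pos: [0.5175, -0.0647, 0.0736]
tcp_rot: [-0.0, 0.618, 0.786, -0.0]
force: [1.2, -0.7, -0.7]
gripper_width: 0.0158
time: 4.88
ee_pos: [0.5171, -0.0646, 0.1955]
tcp_rot: [-0.0, 0.618, 0.786, -0.0]
force: [1.1, 0.0, -2.4]
gripper_width: 0.0161
time: 5.3
ee_pos: [0.5169, -0.0646, 0.2016]
tcp_rot: [-0.001, 0.618, 0.786, -0.001]
force: [-0.0, -0.8, -3.0]
gripper_width: 0.0161
5.3 [ 0.5169351  -0.06457694  0.20158824] 0.01607586031992525 [-0.03593913 -0.75079824 -3.02049213]
5.35 [ 0.51702319 -0.06460289  0.20187113] 0.01572088282537207 [-0.0364896  -0.55722274 -2.30565658]
5.4 [ 0.51714596 -0.06461123  0.20222149] 0.0158539626570499 [ 0.60942898 -0.91903841 -2.88339669]
```

View pics/scene4.png

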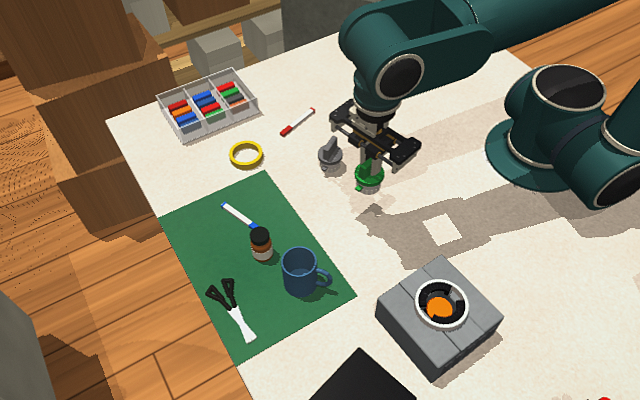

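View pics/wrist4.png

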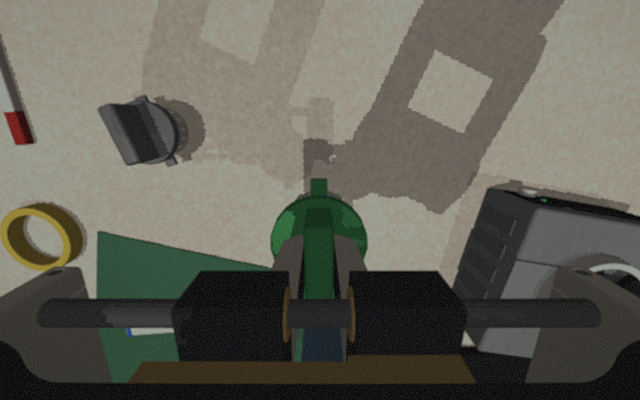

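The scene view shows the cartridge lifted at (369,178). It weighs about 2.7 N and the jaw gap is 16 mm. Next I measure the axis offset in the grip.

Run:
```python
from h import *
import pickle
from scipy.optimize import least_squares
t=np.array([.5171,-.0646])
f=np.array([np.cos(np.radians(14)),np.sin(np.radians(14))]);nn=np.array([-f[1],f[0]])
for n in ['wrist','scene','top']:
    d=pickle.load(open(f'pics/{n}4.pkl','rb'));W=world(d);hsv=cv2.cvtColor(d['color'],cv2.COLOR_RGB2HSV)
    g=(hsv[...,0]>45)&(hsv[...,0]<75)&(hsv[...,1]>100)&(hsv[...,2]>40)&(np.hypot(W[...,0]-t[0],W[...,1]-t[1])<.06)
    P=W[g];print(n,len(P),np.percentile(P[:,2],[1,20,50,80,99]))
    for lo,hi in [(.174,.186),(.145,.16)]:
        Q=P[(P[:,2]>lo)&(P[:,2]<hi)]
        if len(Q)<4: continue
        D=Q[:,:2]-t;a=D@f;b=D@nn
        print(' z',lo,len(Q),'along',np.percentile(a,[1,50,99]).round(4),'across',np.percentile(b,[1,50,99]).round(4))
        if lo>.17:
            # smallest-circle fixed radius containing points
            h=cv2.convexHull(np.c_[a,b].astype(np.float32)).reshape(-1,2)
            r=least_squares(lambda c:np.hypot(h[:,0]-c[0],h[:,1]-c[1])-.033,[0,0],loss='soft_l1',f_scale=.001);print('  fit',r.x,np.abs(r.fun).mean())
```

```text
wrist 5147 [0.15620823 0.18029807 0.18179548 0.21843963 0.21969854]
 z 0.174 2411 along [-0.0326 -0.0176  0.0051] across [-0.0309 -0.0006  0.03  ]
  fit [ 8.74622429e-06 -3.91031303e-04] 0.0007451420481498392
 z 0.145 228 along [-0.0401 -0.0347 -0.0294] across [-0.0057  0.0001  0.0051]
scene 508 [0.15474759 0.17783567 0.18140158 0.20862087 0.21981886]
 z 0.174 268 along [-0.0252  0.0133  0.032 ] across [-0.028   0.0159  0.0334]
  fit [0.00042936 0.00188823] 0.0010745022700357793
 z 0.145 29 along [0.0214 0.0345 0.0398] across [-0.0126  0.0007  0.0065]
top 3 [0.49647833 0.49657448 0.49672628 0.49688017 0.49697764]
```

Axis and TCP agree within about 0.5 mm. Moving over the socket and turning the fin to about −2°.

```bash
python3 -m crank '{"dp":[[0.2,1.5,1],[0.5,4.5,2],[0.9,8,2],[1.3,11.5,2],[1.8,15.3,2]],"angular":[[0,0,-1],[0,0,-2.5],[0,0,-4],[0,0,-6],[0,0,-7.8]],"jaw":[1,1,1,1,1]}'
python3 -m crank '{"dp":[[0.4,3.5,0],[0.8,7,0],[1.2,10.5,0],[1.6,13.8,0],[1.74,15.3,0]],"angular":[[0,0,-2],[0,0,-4],[0,0,-6],[0,0,-7.4],[0,0,-7.8]],"jaw":[1,1,1,1,1]}'
python3 -m crank '{"dp":[[0,0,-1],[0,0,-2],[0,0,-2],[0,0,-2],[0,0,-2]],"angular":[[0,0,0],[0,0,0],[0,0,0],[0,0,0],[0,0,0]],"jaw":[1,1,1,1,1]}'
python3 - <<'E'
from h import *
import pickle
for n in ['scene','wrist','top']:
    s,d=snap(n,n+'5');pickle.dump(d,open(f'pics/{n}5.pkl','wb'))
    q=s['tcp_rot'];print(s['time'],s['ee_pos'],np.degrees(2*np.arctan2(q[2],q[1]))-90,s['force'],s['joints'])
E
```

```text
time: 5.87
ee_pos: [0.5353, 0.0896, 0.2235]
tcp_rot: [0.0, 0.671, 0.741, -0.0]
force: [-0.3, -0.2, -1.5]
gripper_width: 0.0156
time: 6.28
ee_pos: [0.5527, 0.2447, 0.2227]
tcp_rot: [-0.0, 0.719, 0.695, -0.0]
force: [-0.6, -0.5, -2.3]
gripper_width: 0.0158
time: 6.7
ee_pos: [0.553, 0.2405, 0.2037]
tcp_rot: [0.0, 0.719, 0.695, -0.0]
force: [0.1, 0.2, -2.0]
gripper_width: 0.0156
6.7 [0.55300121 0.24045083 0.20372619] -1.996885178462378 [ 0.05274637  0.15900284 -1.95240561] [ 3.67904025e-01 -2.98651586e-02  1.64369780e+00 -1.12423093e-04
  1.52782934e+00 -1.16803525e+00]
6.75 [0.55310768 0.24059639 0.20408959] -1.9935898854264167 [-0.36691689 -1.34725859 -2.03000217] [ 3.68047569e-01 -3.00300454e-02  1.64326938e+00 -7.37723124e-05
  1.52783690e+00 -1.16795090e+00]
6.8 [0.55313774 0.2407109  0.20423165] -1.9894184815351252 [ 0.95443884 -0.13658739 -2.2856711 ] [ 3.68195155e-01 -3.00746958e-02  1.64308259e+00 -4.89507581e-05
  1.52782780e+00 -1.16787718e+00]
```

View pics/scene5.png

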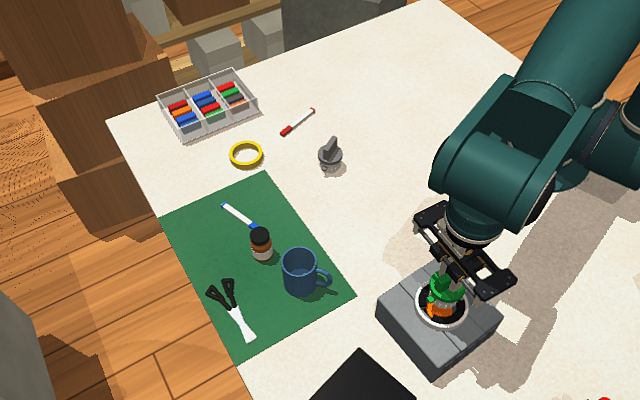

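View pics/wrist5.png

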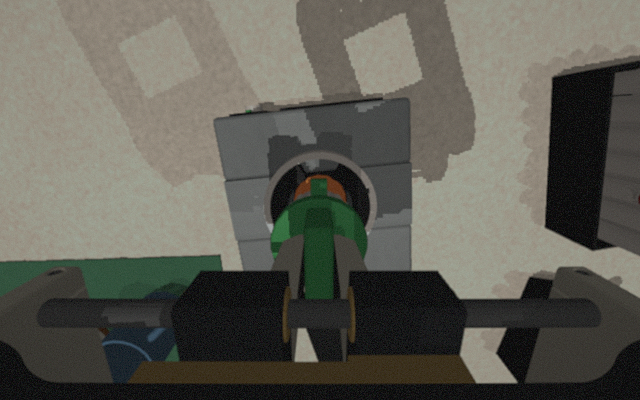

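The scene view shows the cartridge over the socket, at (440,295). I'll fit the rim again from these pictures for a relative check.

Run:
```python
from h import *
import pickle
C=np.array([.5525,.2416])
for n in ['wrist','scene','top']:
    d=pickle.load(open(f'pics/{n}5.pkl','rb'));W=world(d);V=d['color'].max(-1)
    D=W[...,:2]-C;rad=np.hypot(D[...,0],D[...,1])
    b=(rad>.042)&(rad<.058)&(abs(W[...,2]-.108)<.005)
    Q=W[b][:,:2];v=V[b]
    # outer rim edge radius .052: circle fit on bright pts, robust
    br=v>np.percentile(v,40)
    from scipy.optimize import least_squares
    r=least_squares(lambda c:np.hypot(Q[br,0]-c[0],Q[br,1]-c[1])-c[2],[*C,.049],loss='soft_l1',f_scale=.001)
    a=np.degrees(np.arctan2(Q[br,1]-r.x[1],Q[br,0]-r.x[0]))
    print(n,b.sum(),r.x,np.histogram(a,12,(-180,180))[0], W[b][:,2].mean())
```

```text
wrist 2160 [0.55198526 0.24086839 0.04944895] [173 152 161 110   0   0   0   2 158 170 165 170] 0.10801727867516375
scene 520 [0.55204406 0.24176655 0.049271  ] [ 0  0  6 24 36 42 46 52 40 33 21 11] 0.1081562057666698
top 386 [0.5530199  0.24158817 0.0493387 ] [34 30 36 42 36  0  0  0  0  0 21 26] 0.10829141055110955
```

```bash
python3 -m crank '{"dp":[[-0.07,0.05,-0.8],[-0.07,0.05,-1.5],[-0.07,0.05,-2.0],[-0.07,0.05,-2.3],[-0.07,0.05,-2.5]],"angular":[[0,0,0],[0,0,0],[0,0,0],[0,0,0],[0,0,0]],"jaw":[1,1,1,1,1]}'
python3 -c "
from h import *
s=telemetry.observe();print(s['force'],s['moment'],s['ee_pos'])"
python3 -m crank '{"dp":[[0,0,-0.3],[0,0,-0.6],[0,0,-0.9],[0,0,-1.2],[0,0,-1.5]],"angular":[[0,0,0],[0,0,0],[0,0,0],[0,0,0],[0,0,0]],"jaw":[1,1,1,1,1]}'
python3 -c "
from h import *
s=telemetry.observe();print(s['force'],s['moment'],s['ee_pos'])"
```

```text
time: 7.27
ee_pos: [0.552, 0.2418, 0.1778]
tcp_rot: [-0.0, 0.719, 0.695, -0.0]
force: [-0.3, 1.0, -2.5]
gripper_width: 0.0159
[-0.30611327  0.98602039 -2.49894185] [ 0.10536112 -0.10098698  0.03182225] [0.55200977 0.24175014 0.17776033]
time: 7.68
ee_pos: [0.5523, 0.2418, 0.1634]
tcp_rot: [0.0, 0.719, 0.695, 0.0]
force: [0.1, -0.2, -3.1]
gripper_width: 0.0161
[ 0.14963412 -0.15670992 -3.05900063] [ 0.04043782 -0.12835955  0.01829875] [0.55225271 0.24184441 0.16341686]
```

The neck is in the hole without contact. Feeling for the lip and slots in 1 mm steps.

```bash
python3 -m crank '{"dp":[[0,0,-0.1],[0,0,-0.2],[0,0,-0.3],[0,0,-0.4],[0,0,-0.4]],"angular":[[0,0,0],[0,0,0],[0,0,0],[0,0,0],[0,0,0]],"jaw":[1,1,1,1,1]}'
python3 -m crank '{"dp":[[0,0,-0.05],[0,0,-0.1],[0,0,-0.15],[0,0,-0.2],[0,0,-0.2]],"angular":[[0,0,0],[0,0,0],[0,0,0],[0,0,0],[0,0,0]],"jaw":[1,1,1,1,1]}'
python3 -c "
from h import *
s=telemetry.observe();print(s['force'],s['moment'],s['ee_pos'])"
```

```text
time: 8.1
ee_pos: [0.5522, 0.2418, 0.1595]
tcp_rot: [-0.0, 0.719, 0.695, -0.0]
force: [0.2, -0.2, -2.6]
gripper_width: 0.0156
time: 8.52
ee_pos: [0.5522, 0.2418, 0.1576]
tcp_rot: [-0.0, 0.719, 0.695, -0.0]
force: [0.3, 0.1, -3.4]
gripper_width: 0.0162
[ 0.29571578  0.06915206 -3.3940921 ] [ 0.0532191  -0.14106887  0.01864603] [0.55219579 0.24183112 0.15755253]
```

```bash
python3 -m crank '{"dp":[[0,0,-0.1],[0,0,-0.2],[0,0,-0.3],[0,0,-0.4],[0,0,-0.5]],"angular":[[0,0,0],[0,0,0],[0,0,0],[0,0,0],[0,0,0]],"jaw":[1,1,1,1,1]}'
python3 -m crank '{"dp":[[0,0,0],[0,0,0]],"angular":[[0,0,0],[0,0,0]],"jaw":[1,1]}'
python3 -c "
from h import *
s=telemetry.observe();print(s['force'],s['moment'],s['ee_pos'])"
```

```text
time: 8.93
ee_pos: [0.5523, 0.2418, 0.1529]
tcp_rot: [0.0, 0.719, 0.695, 0.0]
force: [-2.2, -0.9, 2.7]
gripper_width: 0.0157
time: 9.1
ee_pos: [0.5523, 0.2419, 0.1529]
tcp_rot: [0.0, 0.719, 0.695, 0.0]
force: [-1.7, -0.6, 2.0]
gripper_width: 0.0157
[-1.68224226 -0.56291636  1.99256847] [-0.1054608   0.13945999 -0.02894462] [0.55226666 0.24186181 0.15289835]
```

The spring plate is felt at TCP z ≈ 0.1545 and the lugs are in the slots. Pressing to about 10.5 mm.

```bash
python3 -m crank '{"dp":[[0,0,-0.15],[0,0,-0.3],[0,0,-0.4],[0,0,-0.5],[0,0,-0.6]],"angular":[[0,0,0],[0,0,0],[0,0,0],[0,0,0],[0,0,0]],"jaw":[1,1,1,1,1]}' 40
python3 -c "
from h import *
s=telemetry.observe();print(s['force'],s['moment'],s['ee_pos'])"
python3 -m crank '{"dp":[[0,0,-0.1],[0,0,-0.2],[0,0,-0.3],[0,0,-0.3],[0,0,-0.3]],"angular":[[0,0,0],[0,0,0],[0,0,0],[0,0,0],[0,0,0]],"jaw":[1,1,1,1,1]}' 40
python3 -c "
from h import *
s=telemetry.observe();print(s['force'],s['moment'],s['ee_pos'])"
```

```text
time: 9.52
ee_pos: [0.5523, 0.2419, 0.1467]
tcp_rot: [0.0, 0.719, 0.695, 0.0]
force: [-2.5, 0.0, 5.7]
gripper_width: 0.0157
[-2.49729347  0.04021503  5.68275507] [-0.15947419  0.30008544 -0.01696115] [0.55228356 0.2418599  0.1467459 ]
time: 9.93
ee_pos: [0.5523, 0.2419, 0.1439]
tcp_rot: [0.0, 0.719, 0.695, 0.0]
force: [-2.5, -0.8, 6.6]
gripper_width: 0.0158
[-2.52878381 -0.81039973  6.62985913] [-0.17236226  0.3854923   0.00875221] [0.55228632 0.24185892 0.14385877]
```

```bash
python3 -m crank '{"dp":[[-0.05,0,0],[-0.05,0,0],[-0.05,0,0],[-0.05,0,0],[-0.05,0,0]],"angular":[[0,0,0],[0,0,-2],[0,0,-4],[0,0,-6],[0,0,-8]],"jaw":[1,1,1,1,1]}' 40
python3 -c "
from h import *
s=telemetry.observe();print(s['force'],s['moment'],s['ee_pos'])"
python3 -m crank '{"dp":[[0,0,0],[0,0,0],[0,0,0],[0,0,0],[0,0,0]],"angular":[[0,0,-2],[0,0,-4],[0,0,-6],[0,0,-8],[0,0,-10]],"jaw":[1,1,1,1,1]}' 40
python3 -c "
from h import *
s=telemetry.observe();print(s['force'],s['moment'],s['ee_pos'])"
```

```text
time: 10.35
ee_pos: [0.5521, 0.242, 0.1442]
tcp_rot: [0.0, 0.766, 0.643, 0.001]
force: [-0.5, 0.4, 6.7]
gripper_width: 0.0156
[-0.51589883  0.42247358  6.68255692] [ 0.06806224 -0.13201951  0.08821124] [0.55211856 0.24201476 0.14415006]
time: 10.77
ee_pos: [0.5521, 0.242, 0.1441]
tcp_rot: [0.0, 0.819, 0.573, 0.001]
force: [0.7, 0.0, 6.4]
gripper_width: 0.0156
[0.73888066 0.01129739 6.41418252] [-0.00421212 -0.14603539  0.09378252] [0.55211317 0.24199879 0.14410219]
```

It turns freely; the moment is about 0.09 N m. Continuing clockwise.

```bash
for i in 1; do python3 -m crank '{"dp":[[0,0,0],[0,0,0],[0,0,0],[0,0,0],[0,0,0]],"angular":[[0,0,-4],[0,0,-8],[0,0,-12],[0,0,-16],[0,0,-20]],"jaw":[1,1,1,1,1]}' 40; done
python3 -c "
from h import *
s=telemetry.observe();print(s['force'],s['moment'],s['ee_pos'])"
python3 -m crank '{"dp":[[0,0,0],[0,0,0],[0,0,0],[0,0,0],[0,0,0]],"angular":[[0,0,-4],[0,0,-8],[0,0,-12],[0,0,-16],[0,0,-20]],"jaw":[1,1,1,1,1]}' 40
python3 -c "
from h import *
s=telemetry.observe();print(s['force'],s['moment'],s['ee_pos'])"
python3 -m crank '{"dp":[[0,0,0],[0,0,0],[0,0,0],[0,0,0],[0,0,0]],"angular":[[0,0,-3],[0,0,-6],[0,0,-9],[0,0,-12],[0,0,-15]],"jaw":[1,1,1,1,1]}' 40
python3 -c "
from h import *
s=telemetry.observe();q=s['tcp_rot'];print(s['force'],s['moment'],s['ee_pos'],np.degrees(2*np.arctan2(q[2],q[1]))-90)"
```

```text
time: 11.18
ee_pos: [0.5521, 0.242, 0.1441]
tcp_rot: [0.0, 0.907, 0.422, 0.001]
force: [0.3, 0.0, 5.5]
gripper_width: 0.0158
[0.26286828 0.03277052 5.51431144] [ 0.02409003 -0.1320974   0.08457182] [0.55210053 0.24202045 0.14411655]
time: 11.6
ee_pos: [0.5521, 0.242, 0.1441]
tcp_rot: [-0.0, 0.966, 0.258, 0.001]
force: [-0.5, 0.0, 6.9]
gripper_width: 0.0156
[-0.52202158  0.02390432  6.928264  ] [-0.05883696 -0.07274579  0.04860626] [0.55212286 0.24198245 0.14410604]
time: 12.02
ee_pos: [0.5521, 0.242, 0.1441]
tcp_rot: [-0.0, 0.992, 0.13, 0.001]
force: [-0.2, 0.4, 6.1]
gripper_width: 0.0159
[-0.18356727  0.38933567  6.09239178] [-0.00442193 -0.08556998  0.05656279] [0.5521131  0.24199928 0.14411934] -75.08375030964069
```

Now gently towards the stop (fin at −75°), watching the moment.

```bash
python3 -m crank '{"dp":[[0,0,0],[0,0,0],[0,0,0],[0,0,0],[0,0,0]],"angular":[[0,0,-1],[0,0,-2],[0,0,-3],[0,0,-4],[0,0,-4]],"jaw":[1,1,1,1,1]}' 40
python3 -c "
from h import *
s=telemetry.observe();q=s['tcp_rot'];print(s['force'],s['moment'],s['ee_pos'],np.degrees(2*np.arctan2(q[2],q[1]))-90)"
python3 -m crank '{"dp":[[0,0,0],[0,0,0],[0,0,0],[0,0,0]],"angular":[[0,0,-0.7],[0,0,-1.4],[0,0,-2],[0,0,-2]],"jaw":[1,1,1,1]}' 40
python3 -c "
from h import *
s=telemetry.observe();q=s['tcp_rot'];print(s['force'],s['moment'],s['ee_pos'],np.degrees(2*np.arctan2(q[2],q[1]))-90)"
python3 -m crank '{"dp":[[0,0,0],[0,0,0],[0,0,0],[0,0,0]],"angular":[[0,0,-0.7],[0,0,-1.4],[0,0,-2],[0,0,-2]],"jaw":[1,1,1,1]}' 40
python3 -c "
from h import *
s=telemetry.observe();q=s['tcp_rot'];print(s['force'],s['moment'],s['ee_pos'],np.degrees(2*np.arctan2(q[2],q[1]))-90)"
```

```text
time: 12.43
ee_pos: [0.5521, 0.242, 0.1441]
tcp_rot: [-0.0, 0.995, 0.096, 0.001]
force: [-0.4, 0.0, 6.9]
gripper_width: 0.016
[-0.37338093  0.03751747  6.88365545] [-0.01085437 -0.07075181 -0.00833942] [0.55213421 0.24197646 0.14413931] -79.00492628301215
time: 12.77
ee_pos: [0.5521, 0.242, 0.1441]
tcp_rot: [-0.0, 0.997, 0.079, 0.001]
force: [0.3, -0.3, 6.5]
gripper_width: 0.0156
[ 0.33081548 -0.25304487  6.54551204] [-0.01756884 -0.10119405  0.06386932] [0.5521313  0.24199187 0.14412133] -80.97518717804766
time: 13.1
ee_pos: [0.5521, 0.242, 0.1441]
tcp_rot: [-0.0, 0.998, 0.061, 0.001]
force: [0.3, 0.3, 7.0]
gripper_width: 0.0157
[0.30456476 0.25938346 7.03730091] [-0.0687594  -0.06777699  0.0701613 ] [0.55210655 0.24199293 0.14410441] -82.97634191078939
```

```bash
python3 -m crank '{"dp":[[0,0,0],[0,0,0],[0,0,0]],"angular":[[0,0,-0.7],[0,0,-1.5],[0,0,-1.5]],"jaw":[1,1,1]}' 40
python3 -c "
from h import *
s=telemetry.observe();q=s['tcp_rot'];print(s['force'],s['moment'],np.degrees(2*np.arctan2(q[2],q[1]))-90)"
python3 -m crank '{"dp":[[0,0,0],[0,0,0],[0,0,0]],"angular":[[0,0,-0.7],[0,0,-1],[0,0,-1]],"jaw":[1,1,1]}' 40
python3 -c "
from h import *
s=telemetry.observe();q=s['tcp_rot'];print(s['force'],s['moment'],np.degrees(2*np.arctan2(q[2],q[1]))-90)"
python3 -m crank '{"dp":[[0,0,0],[0,0,0],[0,0,0]],"angular":[[0,0,-0.7],[0,0,-1],[0,0,-1]],"jaw":[1,1,1]}' 40
python3 -c "
from h import *
s=telemetry.observe();q=s['tcp_rot'];print(s['force'],s['moment'],np.degrees(2*np.arctan2(q[2],q[1]))-90)"
```

```text
time: 13.35
ee_pos: [0.5521, 0.242, 0.1441]
tcp_rot: [-0.0, 0.999, 0.048, 0.001]
force: [-0.9, -0.4, 6.4]
gripper_width: 0.0155
[-0.9067379  -0.39414375  6.38167441] [-0.08271997 -0.08371467  0.03340717] -84.48889011114123
time: 13.6
ee_pos: [0.5521, 0.242, 0.1441]
tcp_rot: [-0.0, 0.999, 0.04, 0.001]
force: [0.4, 0.7, 6.3]
gripper_width: 0.0159
[0.36916933 0.67940767 6.26503743] [-0.01411144 -0.07728211  0.01805527] -85.45761101917701
time: 13.85
ee_pos: [0.5523, 0.242, 0.1442]
tcp_rot: [-0.0, 1.0, 0.031, 0.001]
force: [2.3, -0.3, 4.7]
gripper_width: 0.016
[ 2.28695005 -0.27177641  4.67606774] [ 0.00149966 -0.49001773  0.18011659] -86.45120840073993
```

A change appears at −86.5° (Mz 0.18, Fx 2.3), likely the stop. A slight push to confirm it.

```bash
python3 -m crank '{"dp":[[0,0,0],[0,0,0],[0,0,0]],"angular":[[0,0,-0.3],[0,0,-0.6],[0,0,-0.6]],"jaw":[1,1,1]}' 40
python3 -c "
from h import *
s=telemetry.observe();q=s['tcp_rot'];print(s['force'],s['moment'],np.degrees(2*np.arctan2(q[2],q[1]))-90)"
python3 -m crank '{"dp":[[0,0,0],[0,0,0],[0,0,0]],"angular":[[0,0,-0.3],[0,0,-0.6],[0,0,-0.6]],"jaw":[1,1,1]}' 40
python3 -c "
from h import *
s=telemetry.observe();q=s['tcp_rot'];print(s['force'],s['moment'],np.degrees(2*np.arctan2(q[2],q[1]))-90)"
```

```text
time: 14.1
ee_pos: [0.5525, 0.2419, 0.1442]
tcp_rot: [-0.0, 1.0, 0.026, 0.001]
force: [5.0, -0.0, 5.2]
gripper_width: 0.016
[ 5.01789769e+00 -7.73199289e-04  5.17716697e+00] [ 0.01236979 -1.06679698  0.42615135] -87.05334339255629
time: 14.35
ee_pos: [0.5525, 0.2419, 0.1441]
tcp_rot: [-0.0, 1.0, 0.021, 0.001]
force: [5.3, 0.1, 5.1]
gripper_width: 0.0157
[5.25166663 0.05730501 5.05339427] [-0.05991215 -1.00675864  0.54682957] -87.64284326327288
```

At the stop: Mz 0.55 N m. Easing back 0.8° and letting it rise into the notches.

```bash
python3 -m crank '{"dp":[[0,0,0],[0,0,0.1],[0,0,0.2],[0,0,0.3],[0,0,0.3]],"angular":[[0,0,0.8],[0,0,0.8],[0,0,0.8],[0,0,0.8],[0,0,0.8]],"jaw":[1,1,1,1,1]}' 40
python3 -c "
from h import *
s=telemetry.observe();q=s['tcp_rot'];print(s['force'],s['moment'],np.degrees(2*np.arctan2(q[2],q[1]))-90)"
python3 -m crank '{"dp":[[0,0,0.1],[0,0,0.2],[0,0,0.2]],"angular":[[0,0,0],[0,0,0],[0,0,0]],"jaw":[1,1,1]}' 40
python3 -c "
from h import *
s=telemetry.observe();q=s['tcp_rot'];print(s['force'],s['moment'],np.degrees(2*np.arctan2(q[2],q[1]))-90)"
```

```text
time: 14.77
ee_pos: [0.5525, 0.2419, 0.1471]
tcp_rot: [-0.0, 1.0, 0.028, 0.001]
force: [6.0, -0.0, 3.8]
gripper_width: 0.0155
[ 6.03855607 -0.02100796  3.75700914] [ 0.07435022 -1.16102764  0.29776373] -86.83823543085809
time: 15.02
ee_pos: [0.5525, 0.2419, 0.1489]
tcp_rot: [-0.0, 1.0, 0.028, 0.001]
force: [6.5, 1.0, 3.8]
gripper_width: 0.0157
[6.51907808 1.02546674 3.84173519] [ 0.0634583  -1.34939564  0.24699253] -86.8372648514003
```

It rose past the 9 mm lip level with the spring still pushing, so it is in the notches. I'll ease the side load, then open.

```bash
python3 -m crank '{"dp":[[0.04,0,0],[0.08,0,0],[0.08,0,0]],"angular":[[0,0,0],[0,0,0],[0,0,0]],"jaw":[1,1,1]}' 40
python3 -c "
from h import *
s=telemetry.observe();q=s['tcp_rot'];print(s['force'],s['moment'],np.degrees(2*np.arctan2(q[2],q[1]))-90)"
python3 -m crank '{"dp":[[0,0,0],[0,0,0],[0,0,0],[0,0,0],[0,0,0]],"angular":[[0,0,0],[0,0,0],[0,0,0],[0,0,0],[0,0,0]],"jaw":[0.7,0.6,0.5,0.4,0.4]}' 20
python3 -m crank '{"dp":[[0,0,0],[0,0,0],[0,0,0],[0,0,0],[0,0,0]],"angular":[[0,0,0],[0,0,0],[0,0,0],[0,0,0],[0,0,0]],"jaw":[0.4,0.4,0.4,0.4,0.4]}' 20
```

```text
time: 15.27
ee_pos: [0.5527, 0.2419, 0.1489]
tcp_rot: [-0.0, 1.0, 0.028, 0.0]
force: [1.8, 0.9, 5.8]
gripper_width: 0.0156
[1.83994935 0.86503576 5.84093942] [-0.03739193 -0.35672349  0.26093569] -86.8327104693878
time: 15.68
ee_pos: [0.5524, 0.2418, 0.1484]
tcp_rot: [0.0, 1.0, 0.028, -0.0]
force: [0.5, 0.2, -0.6]
gripper_width: 0.0445
time: 16.1
ee_pos: [0.5525, 0.2418, 0.1487]
tcp_rot: [-0.0, 1.0, 0.028, -0.0]
force: [0.4, 0.4, -0.5]
gripper_width: 0.056
```

```bash
python3 -m crank '{"dp":[[0,0,0.5],[0,0,2],[0,0,5],[0,0,8],[0,0,11]],"angular":[[0,0,0],[0,0,0],[0,0,0],[0,0,0],[0,0,0]],"jaw":[0.3,0.3,0.3,0.3,0.3]}' 20
python3 -m crank '{"dp":[[-3,-1,2],[-6,-3,3],[-9,-6,3],[-12,-9,3],[-12,-12,3]],"angular":[[0,0,0],[0,0,0],[0,0,0],[0,0,0],[0,0,0]],"jaw":[0.3,0.3,0.3,0.3,0.3]}' 20
python3 -m crank '{"dp":[[0,-3,0],[0,-6,0],[0,-9,0],[0,-11,0],[0,-12,0]],"angular":[[0,0,0],[0,0,0],[0,0,0],[0,0,0],[0,0,0]],"jaw":[0.3,0.3,0.3,0.3,0.3]}' 20
python3 - <<'E'
from h import *
import pickle
for n in ['scene','top']:
    s,d=snap(n,n+'9')
    W=world(d);hsv=cv2.cvtColor(d['color'],cv2.COLOR_RGB2HSV)
    g=(hsv[...,0]>45)&(hsv[...,0]<75)&(hsv[...,1]>120)&(hsv[...,2]>50)&(np.hypot(W[...,0]-.5525,W[...,1]-.2416)<.05)
    P=W[g];print(n,len(P),np.percentile(P[:,2],[1,50,99]))
    hi=np.percentile(P[:,2],98)
    Q=P[P[:,2]>hi-.006];print('fin top z',np.median(Q[:,2]),Q.mean(0),cv2.minAreaRect(Q[:,:2].astype(np.float32)))
    _,_,v=np.linalg.svd(Q[:,:2]-Q[:,:2].mean(0));print(np.degrees(np.arctan2(v[0,1],v[0,0])))
    A=np.c_[Q[:,:2]-Q[:,:2].mean(0),np.ones(len(Q))];print('tilt',np.linalg.lstsq(A,Q[:,2],rcond=None)[0])
    Q=P[abs(P[:,2]-(hi-.038))<.005];print('disc',len(Q),np.median(Q[:,2]),cv2.minEnclosingCircle(Q[:,:2].astype(np.float32)))
    A=np.c_[Q[:,:2]-Q[:,:2].mean(0),np.ones(len(Q))];print('tilt',np.linalg.lstsq(A,Q[:,2],rcond=None)[0])
E
```

```text
time: 16.52
ee_pos: [0.5523, 0.2418, 0.2614]
tcp_rot: [-0.0, 1.0, 0.028, 0.0]
force: [-0.1, -0.1, 0.7]
gripper_width: 0.0649
time: 16.93
ee_pos: [0.4291, 0.1214, 0.2911]
tcp_rot: [-0.0, 1.0, 0.029, 0.001]
force: [0.2, 0.1, 0.7]
gripper_width: 0.065
time: 17.35
ee_pos: [0.4322, -0.0001, 0.2902]
tcp_rot: [0.0, 1.0, 0.027, 0.001]
force: [-1.1, -0.7, -0.3]
gripper_width: 0.065
scene 905 [0.10794694 0.13145473 0.16908055]
fin top z 0.16586602553909857 [0.55322162 0.2422399  0.1658675 ] ((0.5522037148475647, 0.24129129946231842), (0.01806849241256714, 0.054767630994319916), 2.6019480228424072)
93.14076152353078
tilt [7.21772839e-05 2.85858754e-03 1.65867502e-01]
disc 413 0.1284614066743167 ((0.5520835518836975, 0.24148406088352203), 0.03324180841445923)
tilt [-0.00327571  0.01000499  0.12858619]
top 834 [0.10538697 0.12918643 0.16876329]
fin top z 0.16621749359999893 [0.55218054 0.23955299 0.16620526] ((0.5523444414138794, 0.24040059745311737), (0.015737514942884445, 0.05429746210575104), 1.8764625787734985)
-86.11749491503471
tilt [-0.00371641 -0.00127333  0.16620526]
disc 539 0.12852421527342017 ((0.5532631278038025, 0.23976938426494598), 0.03317306190729141)
tilt [0.00030528 0.00037409 0.12856959]
```

View pics/scene9.png

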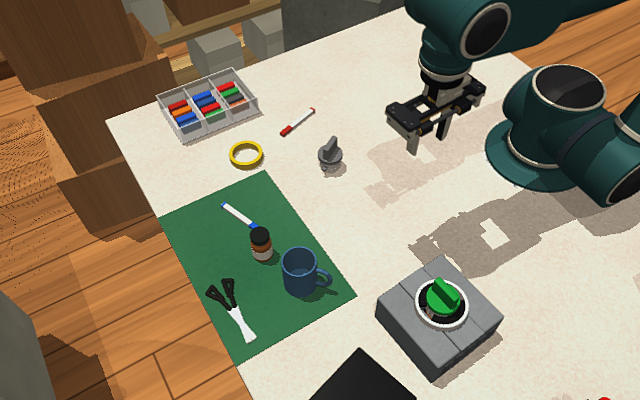

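View pics/top9.png

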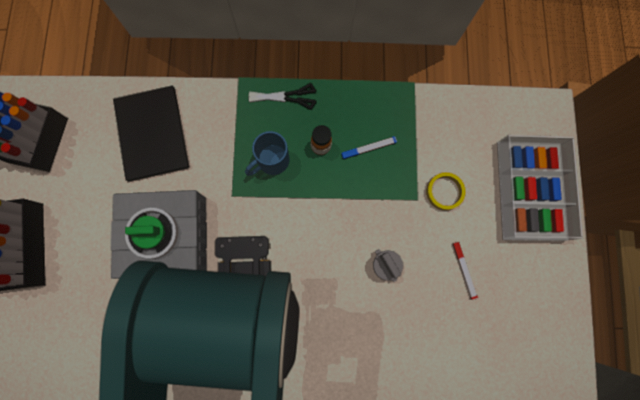

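Fin top is at z = 0.166, so the mid point is about 13 mm above the collar (the window is 10.8–15.5 mm). The cartridge is upright, and the other objects have not moved in the views. Handing in.

```bash
python3 -m crank '{"dp":[[0,0,0],[0,0,0],[0,0,0]],"angular":[[0,0,0],[0,0,0],[0,0,0]],"jaw":[0.3,0.3,0.3]}' && python3 -c "
from plant import r
print(r.sign_off())"
```

```text
time: 17.7
ee_pos: [0.4325, 0.0028, 0.2888]
tcp_rot: [-0.0, 1.0, 0.028, -0.0]
force: [0.0, 0.8, -0.1]
gripper_width: 0.065
the job is handed in; nothing more can be done
None
```

The fresh cartridge is in the socket, turned to its stop and sprung up into its lock. I handed the job in at about 17.7 s; `sign_off()` reports no verdict.

- **What I did:** I gripped the fin and lowered the neck into the hole. I set the fin to the slot angle seen in the camera images (about −2° world), and the lugs dropped in on the first try. So I did not have to search for the angle, only check by feel that nothing touched at lip height. I then pressed about 10.5 mm and twisted clockwise to a felt stop at a fin angle of about −87° (0.55 N m). Last I eased back 0.8°, let it rise and let go.
- **Last checks:**
  - Its mid point is about 13 mm above the collar's top, inside the 10.8–15.5 mm window.
  - It is upright to within about 1°.
  - It is turned about 90° from the box's x.
  - The gripper is clear, and the spent cartridge, mug, ink jar and tape roll look unmoved in the final pictures.
- **Disagreements:** The scene camera puts the cartridge within about 1 mm of the socket axis, and the top camera about 1–2 mm off. Near the stop and during the rise the tool felt a sideways load of up to about 6.5 N and a moment of 1.35 N m about world y. I eased that before letting go.

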